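# Ready the food warmer behind its safety breaker

### The job

Get the breakfast warmer ready: before moving anything else, press the test button on the white breaker box so that its lever drops, proving that the breaker trips. While the lever is down, push the red granite stone fully home, flush against both stops of its dock, and stand every white pot upright on top of the raised steel warming ledge. Then lift the lever back up so that it stays up, leaving the mills and the tea tin alone; if anything gets knocked out of place meanwhile, put it right.

Things in the scene. Friction and masses are not known exactly. Their poses are not given: they have to be found in the camera images.
- breaker: fixed white plastic breaker box on the counter, 110 mm (its x) by 130 mm (its y), top at 45 mm. Origin: centre of its underside; its -x side faces the robot. The test button stands at (12, 40) mm and the lever's pivot at (30, -40, 34) mm in its frame; the lever swings in its x-z plane
- test_button (a joint): travel of the grey round test button (25 mm across, standing 11 mm proud of the box), 0 released to 0.008 m fully pressed straight down; a spring, 1.5 N at first to 5 N at full travel, brings it back. Pressing it 4 to 5 mm tips the lever over the top; it must be released again before the lever will stay up
- test_button_top (a point): centre of the button's top face; moves with it
- lever (a joint): angle of the breaker's lever: 0 = up (on), leaning 0.2 rad past vertical to the breaker's +x, at rest by its own weight; grows as it drops towards -x, balances at about 0.2, falls freely beyond that and stops at 1.2 (off, 1.0 rad from vertical). Weighs 100 g; once raised past the balance it falls back to 0. Lift it round its arc, from below or by the handle: a level push on the dropped handle jams
- lever_handle (a point): centre of the lever's steel cross-bar handle (18 mm thick, 34 mm long along the breaker's y), 80 mm from the pivot; about 112 mm above the counter when up, 77 mm when down, where it is above the box and 37 mm to the -x side of the box's centre
- ledge: fixed steel warming ledge: a bar 40 mm (its x) by 300 mm (its y), flat top at 50 mm, on a wooden plinth 66 mm by 310 mm, 10 mm high. Origin: centre of its underside on the counter. The pots stand on its top, overhanging 5 mm on each side
- dock: fixed dock of the stone: two steel stop bars 18 mm high, one along the far side (its +x, face at x = 50 mm) and one along the left side (its +y, face at y = 55 mm), and a flush dark plate on the counter. Origin, on the counter, is where the stone's origin lies when the stone is home, with their axes in line
- stone: loose red granite stone, 100 mm (its x) by 110 mm (its y) by 22 mm high, about 0.7 kg, lying flat on the counter short of the two stops; too wide to grasp, it is pushed. Origin: centre of its underside
- pot0: squat white lidded pot: ceramic body 50 mm across and 34 mm high, flat steel lid 52 mm across to 38 mm, knob 16 mm across to 50 mm high; 160 g; all pots are alike and any of the four may be absent. Origin: centre of its underside, z up. Starts upright on the cork mat
- pot1: squat white lidded pot: ceramic body 50 mm across and 34 mm high, flat steel lid 52 mm across to 38 mm, knob 16 mm across to 50 mm high; 160 g; all pots are alike and any of the four may be absent. Origin: centre of its underside, z up. Starts upright on the cork mat
- pot2: squat white lidded pot: ceramic body 50 mm across and 34 mm high, flat steel lid 52 mm across to 38 mm, knob 16 mm across to 50 mm high; 160 g; all pots are alike and any of the four may be absent. Origin: centre of its underside, z up. Starts upright on the cork mat
- pot3: squat white lidded pot: ceramic body 50 mm across and 34 mm high, flat steel lid 52 mm across to 38 mm, knob 16 mm across to 50 mm high; 160 g; all pots are alike and any of the four may be absent. Origin: centre of its underside, z up. Starts upright on the cork mat
- pepper_mill: bystander: black mill, 48 mm across, 100 mm high, origin at its foot
- salt_mill: bystander: clear mill with steel top, 48 mm across, 100 mm high, origin at its foot
- tea_tin: bystander: steel tin, 70 mm across, 90 mm high, origin at its foot
Mind the look-alikes: they are no part of the job. There is more than one size of the dock; the job needs the largest.

How it is judged:
By the outcome, as a careful person would: the job done as asked, in the order asked, and still so for the second after the job is handed in, with the robot touching nothing.
Of pot0, pot1, pot2, pot3 only 3 to 4 are there at a start; the rules pass over those that are not, and their reading is None.
At some moment in a run one of stone may be knocked a few centimetres aside while the robot is not near it.
It also fails if it takes over 210 s, if anything falls off the work surface, if the arm or the gripper's body presses on something with over 40 N, if the wrist force passes 120 N, or if a joint passes its speed limit or range.

### The arm

A 6-joint arm with a two-finger parallel gripper is mounted at the origin on the work surface. World frame = base frame: x ahead of the robot, y to its left, z up, the work surface at z = 0. Lengths are in m, angles in degrees, forces in N, time in s.
With the tool pointing down it reaches from about 0.3 to 0.875 m from the base axis. Payload 6.4 kg.
Tool frame: the origin (TCP) lies between the finger pads; the fingertips stand 8 mm ahead of it and the grasp point (between the pads) lies 11 mm behind it; z points along the fingers, y is the line along which they close (so a half turn about z gives the same grasp; the last joint's range is limited). The gripper opens to 88 mm and grips with 3 to 60 N. Pads are 18 mm wide; open, the fingers measure 123 mm over their backs; the gripper's body (75 mm by 187 mm) begins 45 mm behind the grasp point.
Start: joints at [-88.024, 10.359, 92.074, -0, 77.567, -11.82], TCP at [0.137, -0.558, 0.214] pointing down, gripper open.
Joint ranges: [-171.53, 171.53], [-51.25, 118.39], [17.06, 147.69], [-65.23, 245.23], [0, 150.52], [-178.68, 178.68]. Speed limits (degrees/s): [147.25, 147.25, 172.46, 180, 180, 180].

### API

Orientations are given as a 3x3 rotation matrix whose columns are the frame's x, y, z axes.
In Python, from station import ctrl, eoat, readout, eyes gives the robot as it stands. Calls block until the motion is done:
- ctrl.move_ptp(position, orientation): joint-space move of the TCP to a pose.
- ctrl.move_linear(position, frame=None, velocity=0.15): straight line of the TCP; frame=None keeps the orientation; velocity is the mean speed in m/s.
- ctrl.movej(angles): joint-space move.
- eoat.gripper_to(opening): finger opening in m; the grip force is fixed at half the most; returns when the fingers have stopped.
- ctrl.wait(seconds).
- ctrl.inverse_kinematics(position, orientation): joint angles nearest the present ones, or None.
- readout.state(): the state.
- eyes.snapshot(name): name is "scene" or "top" or "wrist"; returns a dict with "frame" (384x512x3 uint8, red, green, blue), "range_z" (384x512 float32, m along the optical axis (not along the pixel's ray), 0 where there is no reading), "fovy" (degrees; the focal length in pixels is half the picture's height over the tangent of half this angle, whatever the lens; pixels are square), "cx", "cy" (the principal point, pixels), "extrinsics" (4x4, takes a point from world to camera coordinates); the wrist camera has in their place "hand_eye" (4x4, takes a point from camera to tool coordinates, whose origin is the TCP and whose axes are the flange's). Camera axes: x right, y up, looking along -z (the intrinsics and any distortion apply to the point x, -y, -z); pixel columns grow to the right and rows downward; lengths in m; the calibration is good to about 2 mm. A picture is of the moment at which its call begins: read the wrist's pose just before it.
A pose or a line that the arm cannot do raises ctrl.PlanningError and nothing moves.
- ctrl.finish_job(): hands the job in; it is judged then, once.
The state is a dict: "time": time; "joint_pos": joint angles; "joint_velocities": joint speeds; "joint_torque": joint torques, N m; "tool_pos": TCP position; "orientation": TCP orientation; "ft_force": force on the tool from outside, world axes, zero at the start; "ft_torque": the same for the moment, N m; "width": finger opening in m; "finger_force": force on a finger pad.
Only numpy, scipy, OpenCV 4.12 (cv2) and the standard library are available. Lean on these libraries where they do the work, as an engineer would, in place of code of your own. Each camera call takes 0.05 s, during which the arm holds its last target. There are 200 camera calls.

## Working session

There is one attempt and no reset: what is moved stays moved. The work goes in short steps, each a Python script; the robot and the scene stay as the last script left them, time stands still between calls to the robot, and variables do not carry over. Pictures are saved under pics/ and viewed, at most 14 in all, crops included, and the job is handed in when it is done.

```bash
ls; mkdir -p pics
cat > h.py <<'E'
import numpy as np, cv2
from station import ctrl, eoat, readout, eyes
def snap(n):
    st=readout.state(); s=eyes.snapshot(n); s['st']=st; return s
def cam2world(s):
    if 'extrinsics' in s: return np.linalg.inv(np.array(s['extrinsics']))
    T=np.eye(4); T[:3,:3]=np.array(s['st']['orientation']); T[:3,3]=s['st']['tool_pos']
    return T@np.array(s['hand_eye'])
def cloud(s):
    z=s['range_z']; h,w=z.shape; f=h/2/np.tan(np.radians(s['fovy'])/2)
    u,v=np.meshgrid(np.arange(w),np.arange(h))
    p=np.stack([(u-s['cx'])/f*z,-(v-s['cy'])/f*z,-z,np.ones_like(z)],-1)
    P=(p@cam2world(s).T)[...,:3]; P[z==0]=np.nan; return P
def save(s,name,scale=1.5): cv2.imwrite('pics/'+name,cv2.resize(s['frame'][:,:,::-1],None,fx=scale,fy=scale,interpolation=cv2.INTER_CUBIC))
E
python3 - <<'E'
from h import *
for n in ('top','scene'):
    s=snap(n); save(s,n+'0.png'); print(n,{k:(v if k not in('frame','range_z','st') else 0) for k,v in s.items()})
    P=cloud(s); print(np.nanmin(P,(0,1)),np.nanmax(P,(0,1)), np.nanmedian(P[...,2]))
    np.savez(n+'0.npz',P=P,f=s['frame'])
print(readout.state())
E
```

```text
pics
top {'frame': 0, 'range_z': 0, 'fovy': 52.80196461514637, 'cx': 260.4456735970449, 'cy': 191.94438038039561, 'extrinsics': array([[-0.01257364, -0.99975233,  0.01836261, -0.0592258 ],
       [ 0.99036129, -0.00991806,  0.13815262, -0.55409448],
       [-0.13793628,  0.0199227 ,  0.99024071, -1.04598123],
       [ 0.        ,  0.        ,  0.        ,  1.        ]]), 'st': 0}
[ 0.02317895 -1.42214267 -0.76799502] [1.68650671 1.24955688 0.78652109] 0.0020851373010345453
scene {'frame': 0, 'range_z': 0, 'fovy': 44.11932288590217, 'cx': 255.48694467064843, 'cy': 198.29255122227676, 'extrinsics': array([[ 0.61406902,  0.78924423,  0.00357697, -0.27536155],
       [-0.57627644,  0.44526419,  0.68530669,  0.27551562],
       [ 0.53928165, -0.42288693,  0.7282458 , -1.69918121],
       [ 0.        ,  0.        ,  0.        ,  1.        ]]), 'st': 0}
[-1.27005583 -0.85032778 -0.7675444 ] [1.27417289 2.25548037 0.6232531 ] -0.0005790928062159306
{'time': 0.1, 'joint_pos': array([-8.80241395e+01,  1.03973671e+01,  9.21235756e+01, -3.20238749e-04,
        7.75682928e+01, -1.18198357e+01]), 'joint_velocities': array([ 0.00140134, -0.16163994, -0.14580753, -0.10308931, -0.02191454,
       -0.02400316]), 'joint_torque': array([ 6.99679476e-04, -4.34820271e+01, -3.42694080e+01,  7.03495229e-02,
        3.40306631e-02, -4.44067268e-05]), 'tool_pos': array([ 0.13711495, -0.55789238,  0.21362275]), 'orientation': array([[ 9.71151916e-01,  2.38461637e-01, -5.91534714e-05],
       [ 2.38461438e-01, -9.71150720e-01,  1.55633882e-03],
       [ 3.13680168e-04, -1.52554725e-03, -9.99998787e-01]]), 'ft_force': array([ 0.19071829, -0.14019006,  0.87393496]), 'ft_torque': array([ 0.00053794,  0.0106647 , -0.01362111]), 'finger_force': 0.0, 'width': 0.08823912970523246}
```

View pics/top0.png

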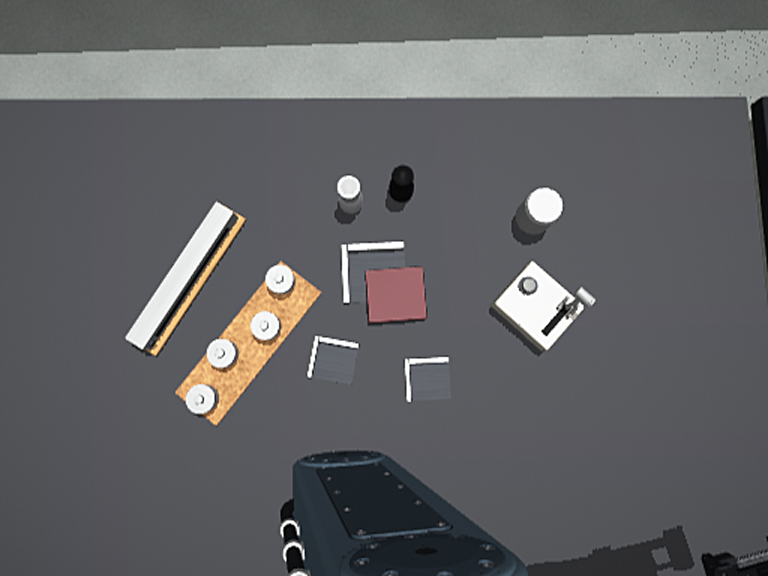

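View pics/scene0.png

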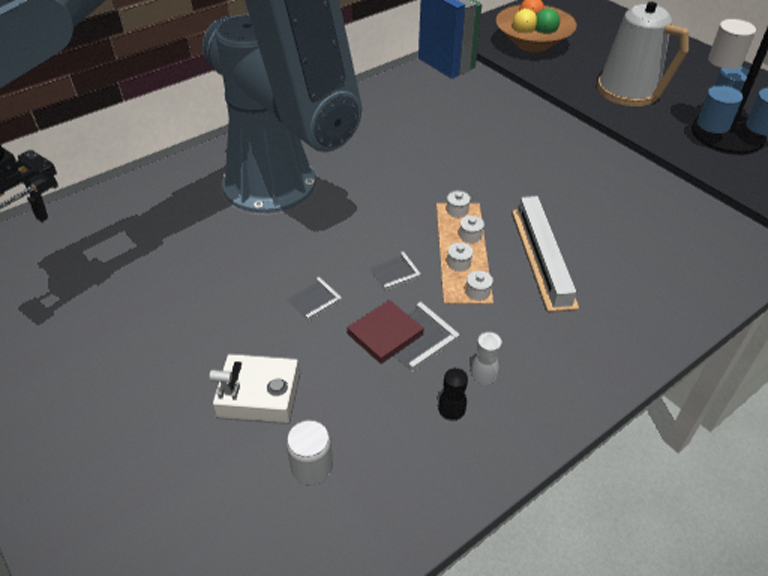

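Top picture, 768 px wide: the breaker is at (545,305), with its button at (527,285) and the lever up at (585,297). The stone is at (396,295).
- **Docks:** there are three L docks, at (375,272), (333,360) and (430,378). The largest is the one at (375,272), beside the stone.
- **Pots:** all four are on the mat, at (280,280), (265,326), (221,353) and (201,399).
- **Other white or steel things:** the salt mill (348,190), the tea tin (543,207) and the ledge (182,277).

Next I'll measure these.

```bash
cat > meas.py <<'E'
from h import *
def rect(P,m):
    q=P[m][:,:2].astype(np.float32); (c,sz,a)=cv2.minAreaRect(q*1000); return np.round(c,1),np.round(sz,1),round(a,2),len(q)
def blobs(P,lo,hi,extra=None,minpx=30):
    m=(P[...,2]>lo)&(P[...,2]<hi)&(P[...,0]>.25)&(P[...,0]<1.1)&(abs(P[...,1])<.8)
    if extra is not None: m&=extra
    n,l,st,_=cv2.connectedComponentsWithStats(m.astype(np.uint8))
    return [(l==i) for i in range(1,n) if st[i,4]>=minpx]
def report(P,f):
    for name,lo,hi in (('22stone',.018,.028),('38lid',.033,.0405),('45/50',.041,.056),('dock18',.0125,.021),('90',.08,.12)):
        for b in blobs(P,lo,hi,minpx=25):
            v,u=np.where(b); r=rect(P,b); print(name,'px',(int(u.mean()*1.5),int(v.mean()*1.5)),*r,'z',round(float(np.median(P[b][:,2])),4),'rgb',f[b].mean(0).astype(int))
if __name__=='__main__':
    for n in ('top0','scene0'):
        d=np.load(n+'.npz'); P,f=d['P'],d['f']; print(n)
        t=(P[...,0]>.4)&(P[...,0]<.5)&(abs(P[...,1])<.1); print('table z',np.nanmedian(P[t][:,2]))
        report(P,f)
E
python3 meas.py
```

```text
top0
table z 0.0026101411066097313
22stone px (360, 258) [591.  -33.2] [110.2 121.6] 2.55 271 z 0.0207 rgb [235 236 236]
22stone px (395, 293) [545.5 -74.6] [100.7 109.9] 3.95 1294 z 0.0242 rgb [159 103 107]
38lid px (351, 203) [721.2   7.4] [23.  45.4] 14.11 36 z 0.0368 rgb [96 97 99]
38lid px (189, 282) [571.1 306.5] [  6.1 294.8] 58.34 151 z 0.0369 rgb [36 36 37]
45/50 px (399, 189) [744.3 -86.2] [40.2 21.3] 87.02 49 z 0.0465 rgb [8 8 8]
45/50 px (350, 200) [723.7   9.3] [23.4 40.8] 8.34 41 z 0.0462 rgb [ 99  99 101]
45/50 px (178, 275) [583.8 323.6] [ 44.3 299.5] 58.56 1652 z 0.0518 rgb [220 221 221]
45/50 px (527, 220) [ 681.5 -327.6] [62.3 20.1] 39.95 43 z 0.049 rgb [70 70 70]
45/50 px (537, 304) [ 519.7 -341. ] [130.4 110.6] 46.98 1670 z 0.0476 rgb [222 222 221]
45/50 px (278, 277) [574.1 141.8] [48.9 50.9] 47.12 225 z 0.0437 rgb [239 239 239]
45/50 px (264, 324) [487.4 167.7] [49.6 50.1] 44.04 244 z 0.0438 rgb [239 240 240]
45/50 px (220, 352) [437.1 247.3] [49.5 49.1] 89.71 238 z 0.0434 rgb [234 235 236]
45/50 px (199, 397) [356.7 282. ] [48.9 48.2] 89.05 245 z 0.0436 rgb [2
[... 3743 characters left out ...]
[102.3 112.3] 2.82 514 z 0.0195 rgb [98 59 62]
dock18 px (481, 376) [742.4  -2.9] [39.9 12.8] 29.29 32 z 0.0167 rgb [109 110 111]
dock18 px (451, 412) [767.8 -96. ] [44.9 19. ] 52.53 33 z 0.0164 rgb [17 17 17]
dock18 px (246, 414) [ 553.3 -383.7] [107.5   6.4] 47.09 77 z 0.0164 rgb [133 130 122]
dock18 px (310, 477) [ 720.5 -355.8] [63.7 22.8] 63.04 52 z 0.0155 rgb [100 101 101]
90 px (488, 343) [733.8  11.7] [39.9 41.6] 34.29 201 z 0.096 rgb [183 184 185]
90 px (220, 377) [ 527.5 -399.3] [33.2 17.9] 53.52 94 z 0.1153 rgb [148 149 149]
90 px (455, 379) [756.  -86.8] [38.5 39.1] 49.47 206 z 0.0956 rgb [29 29 30]
90 px (307, 439) [ 699.4 -346.4] [64.4 65.6] 24.93 563 z 0.0891 rgb [225 225 228]
```

```bash
cat >> h.py <<'E'
def Rdown(deg):  # tool z down, tool y along heading deg (world), half turn chosen by joint 6
    a=np.radians(deg); y=np.array([np.cos(a),np.sin(a),0]); z=np.array([0,0,-1.]); return np.column_stack([np.cross(y,z),y,z])
def best(p,deg):
    q0=readout.state()['joint_pos']; c=[]
    for d in (deg,deg+180):
        q=ctrl.inverse_kinematics(list(p),Rdown(d))
        if q is not None and abs(q[5])<165: c.append((np.abs(np.array(q)-q0).max(),d))
    return Rdown(min(c)[1])
BC=np.array([.5205,-.3403]); BA=-43.03
def brk(x,y):
    a=np.radians(BA); return BC+np.array([[np.cos(a),-np.sin(a)],[np.sin(a),np.cos(a)]])@np.array([x,y])
def F(): return readout.state()['ft_force'].round(1)
E
python3 - <<'E'
from h import *
b=brk(.012,.040); print('button',b)
p=[*b,.20]; R=best(p,BA); ctrl.move_ptp(p,R)
s=snap('wrist'); save(s,'w1.png'); P=cloud(s); np.savez('w1.npz',P=P,f=s['frame'])
from meas import *
for bl in blobs(P,.041,.048)+blobs(P,.052,.06)+blobs(P,.10,.13):
    v,u=np.where(bl); print((int(u.mean()*1.5),int(v.mean()*1.5)),rect(P,bl),np.median(P[bl][:,2]))
print(readout.state()['time'],F())
E
```

```text
button [ 0.55656721 -0.31924871]
(501, 151) (array([ 676.9, -327. ]), array([59.2, 16.6]), 47.28, 87) 0.04430366446574524
(359, 294) (array([ 518.2, -339.1]), array([129.4, 109.7]), 46.92, 7639) 0.04468253914946513
(506, 151) (array([ 676.1, -326.9]), array([58. , 15.6]), 48.47, 110) 0.056333880320499685
(377, 258) (array([ 554.7, -317.7]), array([23.2, 23.9]), 59.22, 336) 0.05544953899917085
(399, 339) (array([ 521.2, -379.9]), array([ 6.8, 29.9]), 46.94, 154) 0.05740196854401519
(391, 365) (array([ 501.1, -394.2]), array([ 6.5, 20.2]), 45.85, 97) 0.05733311467211716
(424, 390) (array([ 524.8, -399.5]), array([34.8, 17.9]), 47.32, 568) 0.11904448055528935
1.9083 [-0.6  0.  -0. ]
```

View pics/w1.png

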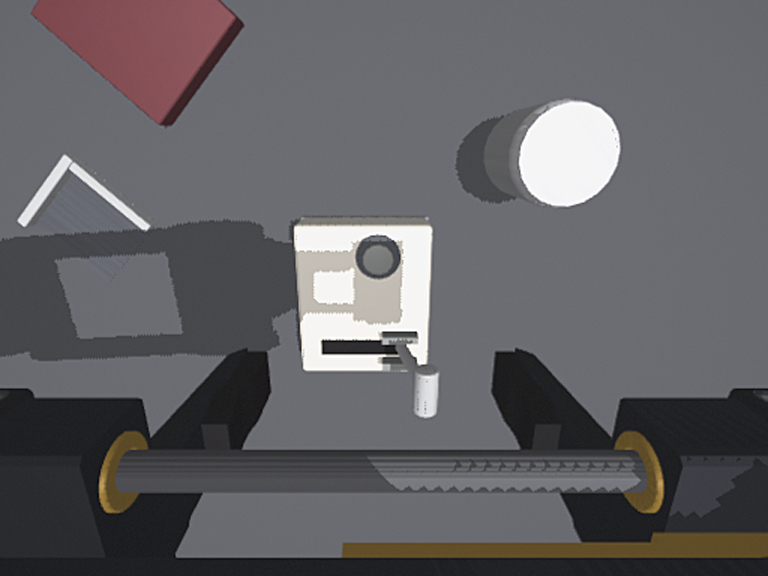

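The wrist view shows the white breaker box, with the round button at (377,258) and the lever up at (424,390). Its position agrees with the top view to about 2 mm, so I'll press now.

```bash
sed -i 's/BC=np.array(.*/BC=np.array([.5195,-.3398])/' h.py
python3 - <<'E'
from h import *
eoat.gripper_to(0.0)
b=brk(.012,.040)
ctrl.move_linear([*b,.072],velocity=.12)
f0=F(); print(f0)
for z in np.arange(.066,.0405,-.001):
    ctrl.move_linear([*b,z],velocity=.02); f=F()-f0
    if abs(f[2])>.8: print(round(z+0,4),round(readout.state()['tool_pos'][2],4),f)
    if f[2]>5.0 or z<.0425: break
ctrl.wait(.3)
ctrl.move_linear([*b,.20],velocity=.15)
ctrl.wait(.5)
s=snap('wrist'); P=cloud(s); save(s,'w2.png')
from meas import *
for bl in blobs(P,.06,.13):
    v,u=np.where(bl); print((int(u.mean()*1.5),int(v.mean()*1.5)),rect(P,bl),np.median(P[bl][:,2]))
print('pred down',brk(-.0373,-.04),readout.state()['time'])
E
```

```text
Traceback (most recent call last):
  File "h.py", line 25, in brk
    a=np.radians(BA); return BC+np.array([[np.cos(a),-np.sin(a)],[np.sin(a),np.cos(a)]])@np.array([x,y])
                 ^^
NameError: name 'BA' is not defined. Did you mean: 'BC'?
```

```bash
sed -i 's/^BC=np.array(.*/BC=np.array([.5195,-.3398]); BA=-43.03/' h.py
python3 - <<'E'
from h import *
b=brk(.012,.040)
ctrl.move_linear([*b,.072],velocity=.12)
f0=F(); print(f0)
for z in np.arange(.052,.0405,-.001):
    ctrl.move_linear([*b,z],velocity=.02); f=F()-f0
    print(round(z,4),round(readout.state()['tool_pos'][2],4),f)
    if f[2]>5.0 or z<.0425: break
ctrl.wait(.3)
ctrl.move_linear([*b,.20],velocity=.15)
ctrl.wait(.5)
s=snap('wrist'); P=cloud(s); save(s,'w2.png')
from meas import *
for bl in blobs(P,.06,.13):
    v,u=np.where(bl); print((int(u.mean()*1.5),int(v.mean()*1.5)),rect(P,bl),np.median(P[bl][:,2]))
print('pred down',brk(-.0373,-.04),readout.state()['time'])
E
```

```text
[-0.  -0.5 -0.1]
0.052 0.0521 [-0.2  0.  -0.2]
0.051 0.051 [-0.4  0.5 -0.3]
0.05 0.0499 [ 0.3  1.  -0.5]
0.049 0.0489 [-0.2  1.3 -0.1]
0.048 0.0479 [-0.1  0.2 -0.6]
0.047 0.0469 [ 0.3  0.7 -0.3]
0.046 0.0459 [ 0.3  1.3 -0.6]
0.045 0.0449 [0.9 0.3 0.8]
0.044 0.0439 [0.3 0.1 0.5]
0.043 0.0429 [-0.3 -0.2 -0.1]
0.042 0.0419 [0.3 1.  0.3]
(561, 154) (array([ 694.9, -343.2]), array([66.5, 66.3]), 85.04, 4442) 0.08924590154829132
(432, 379) (array([ 534.9, -396.9]), array([22.3, 10.5]), 70.99, 177) 0.11790432355010377
pred down [ 0.46493858 -0.34358704] 10.125
```

```bash
python3 -c "
from h import *
s=readout.state();print(s['width'],s['tool_pos'],s['finger_force'],s['time'],s['ft_force'],s['orientation'].round(3))"
```

```text
0.0005718475950128319 [ 0.55556565 -0.31877264  0.19996497] 0.0 10.125 [ 0.30823804  0.36940275 -0.56007828] [[ 0.682  0.731 -0.   ]
 [ 0.731 -0.682 -0.   ]
 [-0.    -0.    -1.   ]]
```

View pics/w2.png

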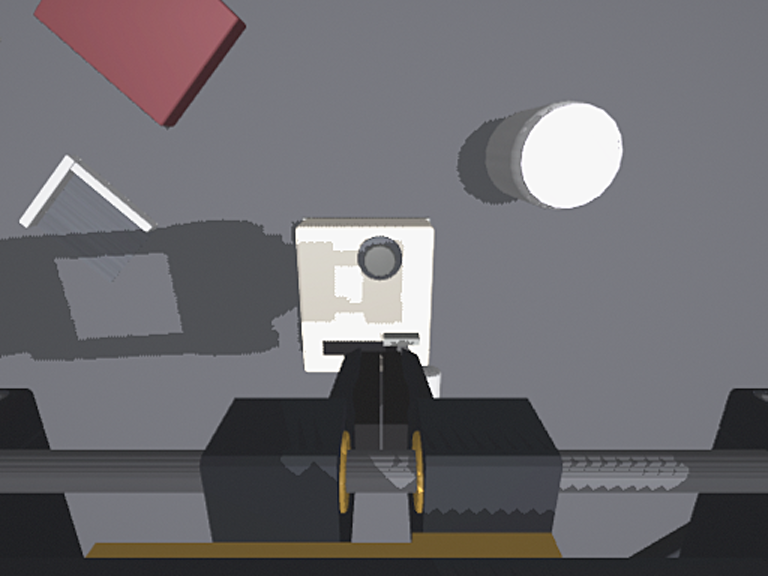

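The lever is still up and I saw no contact force, so I'm checking where the fingertips really are in the wrist depth.

Run:
```python
from h import *
s=snap('wrist'); P=cloud(s); st=s['st']
T=(P-st['tool_pos'])@st['orientation']
z=s['range_z']
print('hand_eye',np.round(s['hand_eye'],3))
for v in range(228,290,6):
    print(v,[(u,*(T[v,u]*1000).round(0)) for u in (240,253,266,275)])
```

```text
hand_eye [[ 0.001  0.946  0.324  0.085]
 [ 1.    -0.001  0.001  0.   ]
 [ 0.001  0.324 -0.946 -0.17 ]
 [ 0.     0.     0.     1.   ]]
228 [(240, np.float64(-74.0), np.float64(-17.0), np.float64(153.0)), (253, np.float64(-74.0), np.float64(-1.0), np.float64(154.0)), (266, np.float64(-69.0), np.float64(15.0), np.float64(143.0)), (275, np.float64(-69.0), np.float64(26.0), np.float64(142.0))]
234 [(240, np.float64(-83.0), np.float64(-18.0), np.float64(154.0)), (253, np.float64(-83.0), np.float64(-1.0), np.float64(154.0)), (266, np.float64(9.0), np.float64(7.0), np.float64(-23.0)), (275, np.float64(-83.0), np.float64(27.0), np.float64(155.0))]
240 [(240, np.float64(9.0), np.float64(-8.0), np.float64(-31.0)), (253, np.float64(9.0), np.float64(-0.0), np.float64(-31.0)), (266, np.float64(9.0), np.float64(7.0), np.float64(-31.0)), (275, np.float64(11.0), np.float64(12.0), np.float64(-34.0))]
246 [(240, np.float64(9.0), np.float64(-7.0), np.float64(-38.0)), (253, np.float64(9.0), np.float64(-0.0), np.float64(-38.0)), (266, np.float64(9.0), np.float64(7.0), np.float64(-37.0)), (275, np.float64(
[... 1089 characters left out ...]
 np.float64(-65.0)), (253, np.float64(-6.0), np.float64(-0.0), np.float64(-43.0)), (266, np.float64(9.0), np.float64(6.0), np.float64(-64.0)), (275, np.float64(11.0), np.float64(9.0), np.float64(-66.0))]
282 [(240, np.float64(9.0), np.float64(-6.0), np.float64(-68.0)), (253, np.float64(9.0), np.float64(-0.0), np.float64(-68.0)), (266, np.float64(10.0), np.float64(5.0), np.float64(-69.0)), (275, np.float64(10.0), np.float64(9.0), np.float64(-70.0))]
288 [(240, np.float64(6.0), np.float64(-6.0), np.float64(-68.0)), (253, np.float64(7.0), np.float64(-0.0), np.float64(-69.0)), (266, np.float64(7.0), np.float64(5.0), np.float64(-69.0)), (275, np.float64(10.0), np.float64(9.0), np.float64(-74.0))]
```

The depth shows the fingertips about 22 mm behind the reported TCP, where the notes say 8 mm ahead of it. That explains the missed contact. I'll keep going down by force and use the contact height to calibrate the tip.

Run:
```python
from h import *
b=brk(.012,.040)
s=snap('wrist'); P=cloud(s); st=s['st']; T=(P-st['tool_pos'])@st['orientation']
t=T[225:245,235:272].reshape(-1,3); t=t[abs(t[:,0])<.02]; print('max tool z of finger',t[:,2].max())
ctrl.move_linear([*b,.044],velocity=.12)
f0=np.mean([F() for _ in range(3)],0); c=None
for z in np.arange(.042,.012,-.001):
    ctrl.move_linear([*b,z],velocity=.02); ctrl.wait(.1); f=np.mean([readout.state()['ft_force'] for _ in range(3)],0)-f0
    print(round(z,4),f.round(1))
    if c is None and abs(f[2])>1.2: c=z
    if abs(f[2])>6.5 or (c and z<c-.0065): break
ctrl.wait(.3)
ctrl.move_linear([*b,.20],velocity=.15)
ctrl.wait(.5)
s=snap('wrist'); P=cloud(s); save(s,'w3.png')
from meas import *
for bl in blobs(P,.06,.13):
    v,u=np.where(bl); print((int(u.mean()*1.5),int(v.mean()*1.5)),rect(P,bl),np.median(P[bl][:,2]))
print('pred down',brk(-.0373,-.04),readout.state()['time'])
```

```text
max tool z of finger -0.02223707325076375
0.042 [-0.7  0.2 -0.1]
0.041 [-0.   0.3 -0.8]
0.04 [0.8 0.4 0.4]
0.039 [ 0.   0.6 -0.8]
0.038 [0.6 0.6 0.2]
0.037 [-0.2 -0.1 -1.1]
0.036 [0.1 0.8 0.4]
0.035 [-1.1 -0.4 -0.7]
0.034 [-1.   0.4  0.3]
0.033 [-0.3 -0.9 -0.6]
0.032 [ 0.6 -0.3 -0.8]
0.031 [-0.7  0.1  2.4]
0.03 [-0.3 -0.4  1.6]
0.029 [1.2 0.1 2.6]
0.028 [ 0.5 -1.3  3.8]
0.027 [ 1.6 -0.6  2.4]
0.026 [ 2.5 -1.2  3.5]
0.025 [ 2.8 -1.6  4.2]
0.024 [ 1.9 -0.8  5.5]
(561, 154) (array([ 695.1, -343.1]), array([66.4, 66.8]), 74.5, 4439) 0.08919535700562536
(319, 365) (array([ 470.2, -348.4]), array([34.4, 33.5]), 47.55, 546) 0.08320547387274604
pred down [ 0.46493858 -0.34358704] 20.5
```

The lever has dropped: the handle is now at (470,-348) mm and about 77 mm high. Contact at TCP 0.032 puts the tips at TCP + 24 mm in z. I'll use that offset from here, and push the stone next.

```bash
cat >> h.py <<'E'
TIP=.024   # real fingertip height above reported TCP z (tool down); grasp point is 19 mm higher
DA=2.5
def push(start,direction,maxd,fstop=14,h=.007,nominal=None):
    """lower fingertips at start, push along unit direction till the force rises; return travel"""
    d=np.array(direction); s=np.array(start)
    deg=np.degrees(np.arctan2(d[1],d[0]))+90
    p=[*s,.12]; ctrl.move_ptp(p,best(p,deg)); ctrl.move_linear([*s,h-TIP],velocity=.12)
    f0=np.mean([readout.state()['ft_force'] for _ in range(3)],0); t=0; log=[]
    while t<maxd:
        t+=.004 if (nominal and t<nominal-.01) else .001
        ctrl.move_linear([*(s+d*t),h-TIP],velocity=.04)
        f=-(np.mean([readout.state()['ft_force'] for _ in range(3)],0)-f0)[:2]@d; log.append((round(t*1000),round(float(f),1)))
        if f>fstop: break
    print('push',log[-14:]); ctrl.wait(.2)
    e=s+d*t; ctrl.move_linear([*(e-d*.02),h-TIP],velocity=.08); ctrl.move_linear([*(e-d*.02),.12],velocity=.2)
    return t
a=np.radians(DA); DX=np.array([np.cos(a),np.sin(a)]); DY=np.array([-np.sin(a),np.cos(a)])
E
python3 - <<'E'
from h import *
from meas import *
st=np.array([.5463,-.074])
d=np.array([.5855,-.0389])
c=brk(.012,.04); ctrl.move_linear([*(c-[.03,-.05]),.2],velocity=.25)
p=[.47,-.09,.22]; ctrl.move_ptp(p,best(p,DA+90))
s=snap('wrist'); P=cloud(s); save(s,'w4.png')
for lo,hi in ((.014,.0195),(.02,.026)):
  for bl in blobs(P,lo,hi,minpx=80):
    v,u=np.where(bl); print((int(u.mean()*1.5),int(v.mean()*1.5)),rect(P,bl),np.median(P[bl][:,2]),s['frame'][bl].mean(0).astype(int))
print(readout.state()['time'])
E
```

```text
(283, 59) (array([588.3, -30.5]), array([112.4, 121.8]), 2.04, 2150) 0.01729049079977535 [222 222 224]
(123, 111) (array([571.5, 127.7]), array([15.4, 45.7]), 85.11, 96) 0.016598862029870043 [118 113 111]
(617, 158) (array([ 551.2, -288.2]), array([ 44.2, 118.7]), 71.45, 184) 0.01651305309160528 [118 115 109]
(107, 208) (array([490.2, 153.1]), array([44.6, 14.4]), 13.68, 92) 0.016650858324968293 [124 118 117]
(29, 259) (array([439.4, 232.9]), array([46.4, 17.5]), 11.87, 108) 0.016810438160191205 [123 117 115]
(13, 338) (array([355.1, 265.7]), array([42.3, 14.1]), 4.67, 90) 0.016434611421773382 [123 117 115]
(118, 110) (array([571.3, 127.7]), array([16.6, 46. ]), 84.49, 110) 0.02321809335190897 [119 114 112]
(362, 154) (array([543.8, -72.2]), array([ 99.7, 109.7]), 3.66, 7010) 0.02158718762910891 [160 105 111]
(622, 183) (array([ 514.3, -296.9]), array([165. ,  80.5]), 6.29, 271) 0.02329237888154595 [118 114 109]
(101, 207) (array([490.1, 154.8]), array([47.2, 18. ]), 14.68, 110) 0.023064121657924652 [125 120 118]
(22, 258) (array([441. , 232.7]), array([46.6, 17. ]), 16.77, 130) 0.022843019061390607 [125 120 118]
(9, 342) (array([354.7, 263.8]), array([38.5, 10.6]), 2.07, 89) 0.02253653011292539 [122 117 115]
21.8917
```

View pics/w4.png

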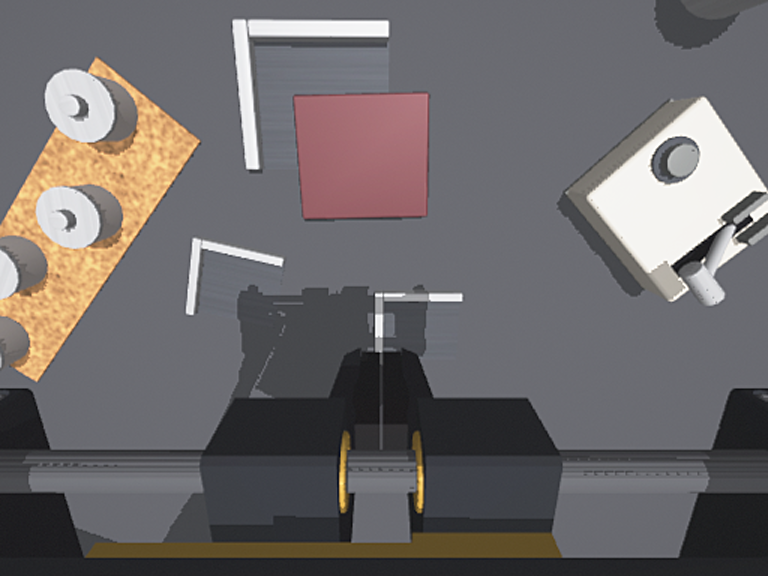

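The lever is down, with its handle at (705,285). The stone is at (362,154), short of the large L dock at (283,59). I'll push it with two spread fingers, along dock x first, then y, then x again.

```bash
sed -i 's/^DA=.*/DA=2.1; D0=np.array([.5825,-.0367])/' h.py
cat > stone.py <<'E'
from h import *
from meas import *
def view(name=None):
    p=[.47,-.09,.22]; ctrl.move_ptp(p,best(p,DA+90)); s=snap('wrist'); P=cloud(s)
    if name: save(s,name)
    red=(s['frame'][...,0].astype(int)-s['frame'][...,1])>30
    m=(P[...,2]>.0205)&(P[...,2]<.026)&red; c,sz,an,n=rect(P,m)
    bl=max(blobs(P,.014,.0195,~red),key=lambda b:b.sum()); r=rect(P,bl)
    c=np.array(c)/1000; o=(c-D0); an=an-90 if an>45 else an
    print('stone',c,sz,an,'rel home mm',(o@DX*1000).round(1),(o@DY*1000).round(1),'dock',r,'t',readout.state()['time'])
    return c
def pushx(c,nom): return push(c-DX*.074,DX,nom+.012,nominal=nom)
def pushy(c,nom): return push(c-DY*.079,DY,nom+.012,nominal=nom)
E
python3 - <<'E'
from stone import *
eoat.gripper_to(.05)
c=np.array([.5438,-.0722]); o=D0-c
pushx(c,.015+o@DX)
c1=c+DX*(o@DX); pushy(c1,.015+o@DY)
push(D0-DX*.067,DX,.02,nominal=.006)
view('w5.png')
E
```

```text
push [(32, 2.6), (36, 3.1), (40, 2.5), (44, 2.2), (48, 2.6), (49, 7.5), (50, 6.8), (51, 6.0), (52, 5.7), (53, 6.8), (54, 7.2), (55, 7.7), (56, 12.2), (57, 16.1)]
push [(28, 2.0), (32, 2.9), (36, 3.0), (40, 3.3), (41, 4.3), (42, 5.2), (43, 4.4), (44, 5.7), (45, 5.1), (46, 4.3), (47, 5.1), (48, 7.8), (49, 12.2), (50, 15.9)]
push [(1, -0.2), (2, -0.4), (3, 1.0), (4, 0.4), (5, 0.5), (6, 0.1), (7, 0.1), (8, 5.2), (9, 7.9), (10, 12.5), (11, 15.7)]
stone [ 0.5432 -0.0699] [ 98.1 108.9] 2.1 rel home mm -40.5 -31.7 dock (array([588.4, -29.8]), array([111.4, 121. ]), 1.85, 2150) t 47.6583
```

View pics/w5.png

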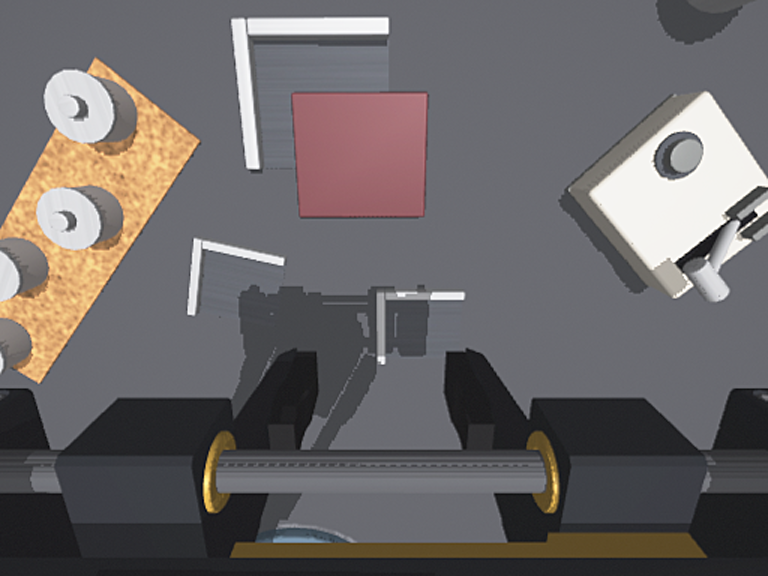

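The contact forces show the stone reached the stops, but it now lies about 40/32 mm off home with a new yaw, so it was knocked aside afterwards. I'll push it home again, checking with the top camera.

```bash
cat >> stone.py <<'E'
def top(tag=''):
    s=snap('top'); P=cloud(s); red=(s['frame'][...,0].astype(int)-s['frame'][...,1])>30
    m=(P[...,2]>.018)&(P[...,2]<.03)&red&(P[...,0]<.8)
    if m.sum()<100: print(tag,'stone hidden',m.sum()); return
    c,sz,an,n=rect(P,m); print(tag,'top: stone',c,sz,an,n,'t',readout.state()['time'])
E
python3 - <<'E'
from stone import *
c=np.array([.5432,-.0699]); o=D0-c
pushx(c,.015+o@DX); top('after x')
c1=c+DX*(o@DX); pushy(c1,.015+o@DY); top('after y')
push(D0-DX*.067,DX,.02,nominal=.008); top('after x2')
view()
top('end')
E
```

```text
push [(32, 2.6), (36, 2.7), (40, 4.4), (44, 3.3), (48, 2.2), (49, 7.5), (50, 6.1), (51, 8.2), (52, 7.4), (53, 7.3), (54, 7.5), (55, 7.3), (56, 10.6), (57, 14.1)]
after x stone hidden 3
push [(20, 2.4), (24, 2.9), (28, 3.1), (32, 3.3), (36, 3.5), (40, 2.8), (41, 4.0), (42, 4.5), (43, 5.9), (44, 5.7), (45, 5.1), (46, 8.2), (47, 12.4), (48, 15.4)]
after y top: stone [594.2 136.8] [270.1 444.2] 25.05 440 t 64.7917
push [(1, 1.3), (2, 0.7), (3, 0.5), (4, 0.2), (5, 1.2), (6, -0.7), (7, 0.9), (8, 5.8), (9, 9.1), (10, 13.2), (11, 16.8)]
after x2 stone hidden 4
stone [ 0.5828 -0.037 ] [ 98.8 107.8] 2.36 rel home mm 0.3 -0.3 dock (array([588.9, -30.1]), array([111.1, 121.2]), 2.26, 1942) t 72.2333
end top: stone [512.6 147.5] [300.3 322. ] 75.78 351 t 72.2833
```

The stone is home, within about 0.3 mm and parallel to the dock. Next I'll survey the pots and the ledge from the wrist.

Run:
```python
from h import *
from meas import *
eoat.gripper_to(.088)
M=np.array([.47,.23]); q0=readout.state()['joint_pos']
opts=[]
for deg in (58.5,238.5):
    h=np.radians(deg+90); p=[*(M-.13*np.array([np.cos(h),np.sin(h)])),.26]
    q=ctrl.inverse_kinematics(p,Rdown(deg))
    if q is not None: opts.append((np.abs(np.array(q)-q0).max(),deg,p)); print(deg,np.round(q))
_,deg,p=min(opts); ctrl.move_ptp(p,Rdown(deg))
s=snap('wrist'); P=cloud(s); save(s,'w6.png'); np.savez('w6.npz',P=P,f=s['frame'])
k=[]
for b in blobs(P,.050,.0575,minpx=15)+blobs(P,.0365,.044,minpx=150)+blobs(P,.047,.0525,minpx=800):
    v,u=np.where(b); print((int(u.mean()*1.5),int(v.mean()*1.5)),*rect(P,b),np.median(P[b][:,2]))
mm=(s['frame'][...,0].astype(int)-s['frame'][...,2]>50)&(P[...,2]<.015); print('mat z',np.nanmedian(P[mm][:,2]),rect(P,mm))
print(readout.state()['time'])
```

```text
58.5 [  4.  12.  85.  -0.  83. -54.]
238.5 [ 25.  -6. 104.  -0.  82. 147.]
(191, 4) [595.3 325. ] [ 3.6 10.5] 26.18 16 0.050467521066696
(433, 23) [485.9 171.6] [14.1 14.5] 60.11 159 0.05228900656786695
(218, 42) [564.1 324.3] [13.5 12.8] 1.11 40 0.050241631677218235
(202, 52) [564.6 338.7] [18.4  7.7] 13.84 44 0.05038103033422908
(220, 59) [553.9 329.3] [4.8 6.5] 50.88 17 0.050433499111218916
(205, 69) [554.5 343.8] [6.  9.8] 64.09 19 0.050430884320170455
(218, 86) [539.  343.3] [ 3.9 11.3] 55.31 17 0.050464581301079
(226, 92) [532.5 340.6] [5.4 7.2] 19.21 15 0.05012827664236075
(196, 102) [539.8 366.6] [13.8  6. ] 82.6 21 0.05041850211450272
(380, 137) [436.8 250.6] [14.  15.6] 58.89 124 0.052292702774370814
(221, 144) [500.6 367.7] [24.  18.5] 49.35 51 0.05041561488746349
(226, 162) [488.4 374.7] [ 5.8 12.5] 75.7 19 0.050395980879423596
(219, 174) [485. 386.] [11.3  8.3] 37.66 22 0.050259775662595985
(210, 189) [478.2 400.4] [11.5  4.7] 69.3 16 0.05051959152389607
(211, 207) [464.5 411.1] [9.7 9.8] 3.14 21 0.05042092060478609
(395, 239) [354.8 284.8] [14.4 14.5] 33.62 97 0.05259301593883925
(238, 104) [516.  342.5] [  4.2 168.2] 58.3 284 0.039691495560074314
(431, 30) [483.6 172.7] [51.2 45.3] 59.47 1359 0.040518872178025356
(380, 136) [436.7 249.9] [49.9 51.8] 58.87 1172 0.04054985570881087
(394, 235) [354.8 285. ] [51.  50.5] 57.67 941 0.04069954710229268
(211, 104) [525.1 361.6] [ 40.5 166.4] 58.3 4572 0.04942719828575959
mat z 0.002760186608440185 (array([456.5, 271.2]), array([203.8, 236.2]), 53.05, 9516)
74.5417
```

View pics/w6.png

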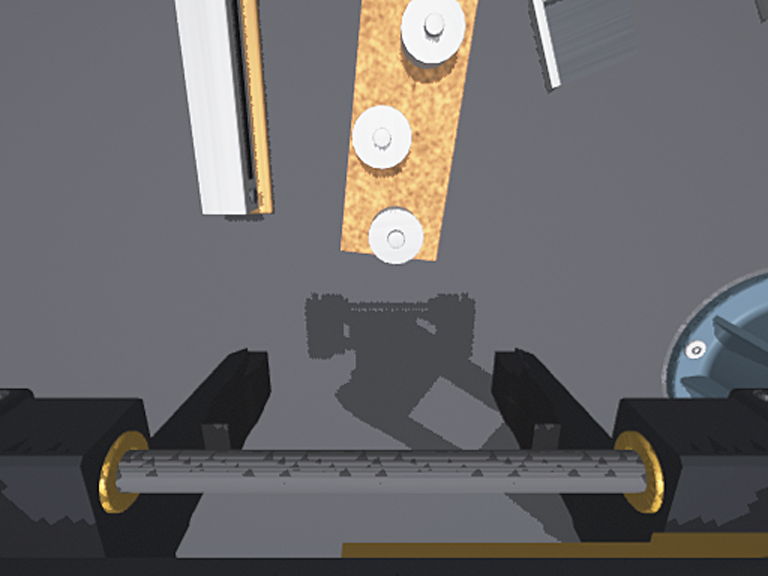

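All four pots are in place. From this view three lids are at (433,30), (380,136) and (394,235); the fourth is out of frame and I know it from the top camera. The ledge axis is at 58.3°. I'll do the first pot and check it.

```bash
cat > pots.py <<'E'
from h import *
LA=58.3; LC=np.array([.5821,.3264]); a=np.radians(LA); U=np.array([-np.sin(a),np.cos(a)])
POTS=[np.array(x) for x in ([.5726,.1450],[.4858,.1719],[.4367,.2502],[.3548,.2849])]
SL=[-.105,-.035,.035,.105]
def go(i):
    p=POTS[i]; t=LC+U*SL[i]; R=best([*p,.09],LA)
    ctrl.move_ptp([*p,.09],R); ctrl.move_linear([*p,-.0162],velocity=.15)
    eoat.gripper_to(.03); w=readout.state()['width']
    ctrl.move_linear([*p,.09],velocity=.2); 
    ctrl.move_linear([*t,.09],frame=R,velocity=.22); ctrl.move_linear([*t,.0325],velocity=.08)
    ctrl.wait(.2); f=F(); eoat.gripper_to(.075); ctrl.wait(.2)
    ctrl.move_linear([*t,.11],velocity=.2); print(i,'width',w,'f',f,readout.state()['time'])
E
python3 - <<'E'
from pots import *
go(0)
s=snap('scene'); save(s,'s2.png')
E
```

```text
0 width 0.049697868066335645 f [ 0.1  0.2 -1.1] 81.175
```

View pics/s2.png

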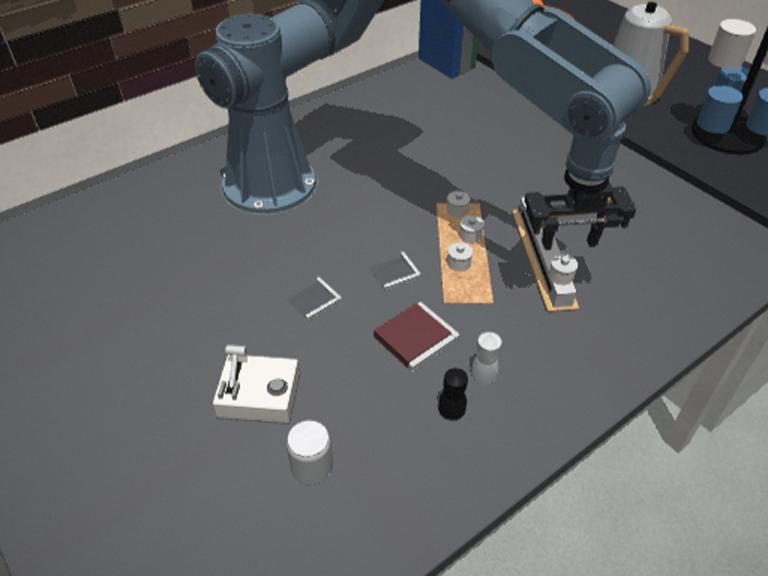

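The first pot stands upright on the ledge at (564,268), and the stone is home at (415,333). On to the rest.

Run:
```python
from pots import *
for i in (1,2,3): go(i)
from stone import *
t=LC+U*.0-np.array([.15,.1]); ctrl.move_linear([*t,.2],velocity=.25)
v=view()
s=snap('scene'); save(s,'s3.png'); P=cloud(s)
for b in blobs(P,.094,.106,minpx=8)+blobs(P,.080,.093,minpx=20):
    print(rect(P,b), 'along',((rect(P,b)[0]/1000-LC)@U).round(3),'perp',((rect(P,b)[0]/1000-LC)@[np.cos(np.radians(LA)),np.sin(np.radians(LA))]).round(4))
```

```text
1 width 0.049090971727596744 f [ 1.2  0.4 -1.7] 87.475
2 width 0.049379105159799645 f [ 0.8 -0.2 -1.7] 93.4667
3 width 0.04921414856966908 f [-1.4  0.  -1. ] 99.625
stone [ 0.5828 -0.0371] [ 97.7 108.1] 2.16 rel home mm 0.3 -0.4 dock (array([587.8, -29.9]), array([111.7, 120.9]), 1.99, 1935) t 101.8
(array([493.2, 382.1]), array([12.9, 18.8]), 43.48, 16) along 0.105 perp 0.0007
(array([554. , 344.4]), array([14., 18.]), 58.43, 20) along 0.033 perp 0.0005
(array([615.6, 305.8]), array([12.6, 15. ]), 43.1, 20) along -0.039 perp 0.0001
(array([674.7, 269.8]), array([14.4, 13.1]), 43.64, 24) along -0.109 perp 0.0005
(array([733.5,  11.7]), array([38.8, 40.9]), 28.89, 143) along -0.294 perp -0.1882
(array([755.4, -87.1]), array([37.5, 36. ]), 48.96, 136) along -0.365 perp -0.2607
(array([495.1, 380.4]), array([48.2, 52.8]), 43.12, 134) along 0.102 perp 0.0002
(array([556.4, 343.3]), array([49.1, 53.9]), 63.55, 144) along 0.031 perp 0.0009
(array([615.2, 305.6]), array([50.4, 54.5]), 24.55, 159) along -0.039 perp -0.0003
(array([674.4, 270. ]), array([50.2, 52. ]), 11.51, 169) along -0.108 perp 0.0005
(array([739.9,   3.4]), array([40.3, 19.8]), 37.33, 53) along -0.304 perp -0.1919
(array([ 467.1, -343.5]), array([34.6, 17.4]), 41.03, 58) along -0.254 perp -0.6304
(array([764. , -93.1]), array([38.2, 17.2]), 51.68, 44) along -0.375 perp -0.2613
(array([ 699.5, -345.9]), array([64.1, 65.2]), 17.42, 553) along -0.453 perp -0.5103
```

View pics/s3.png

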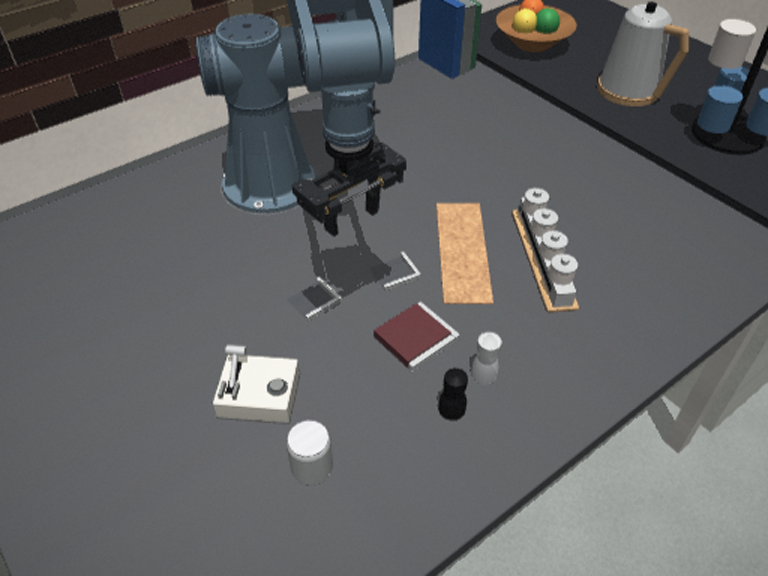

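All four pots are upright on the ledge with lateral errors under 1 mm. The stone is home and the mills and tin haven't moved. Now I'll grip the lever handle by its ends and take it round the arc.

Run:
```python
from h import *
eoat.gripper_to(.06)
OFF=-.012-TIP
def pt(th): 
    a=.2-th; return [*brk(.030+.08*np.sin(a),-.040),.034+.08*np.cos(a)+OFF]
p=pt(1.2); up=[p[0],p[1],.15]
R=best(up,BA+90); ctrl.move_ptp(up,R); ctrl.move_linear(p,velocity=.12)
eoat.gripper_to(.02); st=readout.state(); print('width',st['width'],st['ft_force'])
for th in np.linspace(1.2,.04,13)[1:]:
    ctrl.move_linear(pt(th),velocity=.07); print(round(th,2),F(),end=' ')
ctrl.wait(.3); eoat.gripper_to(.06); ctrl.wait(.3)
e=pt(.04); ctrl.move_linear([e[0],e[1],.18],velocity=.15)
q=brk(-.12,.04); ctrl.move_linear([*q,.22],velocity=.2); ctrl.wait(.5)
from stone import *
view()
s=snap('scene'); save(s,'s4.png'); P=cloud(s)
for b in blobs(P,.1075,.125,minpx=8): print('high',rect(P,b),np.median(P[b][:,2]),'pred up',brk(.0459,-.04))
st=readout.state(); print(st['time'])
```

```text
width 0.03370925357780438 [-1.32373464 -1.15838834  3.12653736]
1.1 [-2.7 -1.2 -1.7] 1.01 [-3.2 -1.4 -1.6] 0.91 [-5.2 -0.2  0.4] 0.81 [-5.2 -1.5  0.2] 0.72 [-5.1 -1.1  0.4] 0.62 [-5.7 -1.4  0.7] 0.52 [-5.7 -1.9  0.2] 0.43 [-5.5 -2.4 -0.3] 0.33 [-4.7 -1.8  0.8] 0.23 [-5.9 -2.2  1.7] 0.14 [-4.9 -1.7  1.5] 0.04 [-5.6 -2.6  1.6] stone [ 0.5827 -0.0371] [ 99. 108.] 2.36 rel home mm 0.2 -0.4 dock (array([588.6, -30. ]), array([111.8, 121.6]), 2.26, 1923) t 112.1917
high (array([ 528.4, -400.6]), array([32.8, 18.4]), 51.23, 105) 0.11815575078689167 pred up [ 0.52575749 -0.40036116]
112.2417
```

View pics/s4.png

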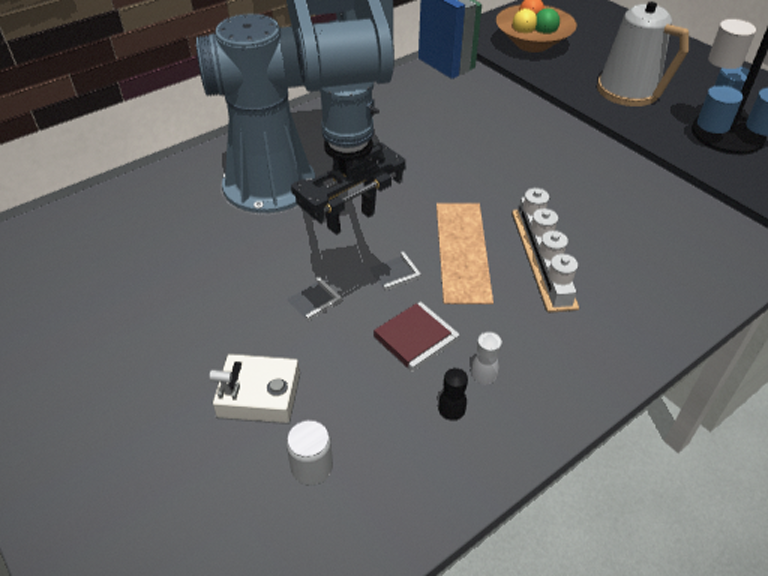

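The lever is up at (220,376), the stone is home, all four pots are on the ledge, the mills and tin haven't moved, and the arm is clear. Handing in.

```bash
python3 -c "
from h import *
print(ctrl.finish_job())"
```

```text
the job is handed in; nothing more can be done
None
```

Job handed in at about 112 s: the breaker tripped, the stone is home (pushed back again after a knock), all four pots stand on the ledge, and the lever is back up and staying up; the judge's result was not shown.

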